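# Put the disc-cutting set back in its caddy on the goldsmith's bench

## Task

Put the disc-cutting set away in its wooden caddy: stand each of the three solid round punches upright in the square well graded to its size (small in small, medium in medium, large in large) and lay the steel die plate flat in the long open bay beside the wells. The plate is still held in the bench fixture: first swing the hold-down bar up until it stands upright and leave it up, and only then slide the plate out from under the lips. Leave the hollow collar and the square punch standing where they are.

Things in the scene. Friction and masses are not known exactly. Their poses are not given: they have to be found in the camera images.
- caddy: Low wooden tray, fixed, 160 (x) by 142 mm (y); origin: centre of underside; floor 6 mm above bench. Three square wells, 12 mm deep (walls to 18 mm above bench), centres (x, y) mm: large 48 wide at (-51, -42), medium 40 at (-51, 7), small 34 at (-51, 49). Plate bay: x -22 to 75, y -66 to 66, rims 14 mm high (18 at wells); plate lies centred at (26.5, 0), length along caddy y, either way round.
- fixture: Grey fixed fixture, base 12 mm thick, x -60 to 95, y -55 to 55 mm; origin on the bench under the plate's middle. At its rear: side guides (x 20 to 58, y 26 to 34 mm either side, 36 mm high), lips over the plate's rear corners (x 40 to 58), bar hinge (axis along y at x = 70, 36 mm above bench). Bar up, the plate slides out to -x: clear of lips after 20 mm, of guides after 40, then lift.
- hold_bar (a joint): Bar angle, rad: 0 down on the plate, 1.57 upright, stop 1.75. Bar 16 mm wide, reaching 71 mm from the hinge to fixture -x; its 6 mm stud sits 6 mm deep in the plate's smallest hole. Hinge stiff by friction (0.16 N m, 2 to 4 N at the pin): the bar stays where it is left.
- bar_pin (a point): Grip point on the bar's brass pin: round rod, 10 mm in diameter, parallel to the hinge, at the bar's free end. Bar down: at fixture x = 4, y = 45 mm, 44 mm above bench, beside the plate (66 mm before and 8 mm above the hinge axis); rod free from y = 8 to 64 mm. It turns between the finger pads as it is carried round the hinge.
- plate: Steel die plate 104 (x) by 48 (y) by 16 mm thick, about 490 g, three round holes along x: 28 mm at x = -32, 20 at 0, 14 at 28. Origin: centre of underside. Lies in the fixture, underside 12 mm above bench, axes parallel to the fixture's, its front (-x) part free to grasp across the 48 mm width.
- punch_small: Solid round steel punch, a plain cylinder 14 mm in diameter and 45 mm tall, standing upright on the bench. Origin: centre of its underside, z up the axis. Its own place is the 34 mm square well of the caddy, centred at caddy x = -51 mm, y = 49 mm.
- punch_medium: Solid round steel punch, a plain cylinder 20 mm in diameter and 45 mm tall, standing upright on the bench. Origin: centre of its underside, z up the axis. Its own place is the 40 mm square well of the caddy, centred at caddy x = -51 mm, y = 7 mm.
- punch_large: Solid round steel punch, a plain cylinder 28 mm in diameter and 45 mm tall, standing upright on the bench. Origin: centre of its underside, z up the axis. Its own place is the 48 mm square well of the caddy, centred at caddy x = -51 mm, y = -42 mm.
- collar: Look-alike, not part of the set: hollow steel collar, a tube 22 mm outside, 12 mm bore open to the top, 45 mm tall, standing upright. Origin: centre of its underside. Stays where it is.
- square_punch: Look-alike, not part of the set: solid square steel bar 18 by 18 mm, 45 mm tall, standing upright. Origin: centre of its underside. Stays where it is.
Things that resemble listed ones, but are neither listed nor needed, are in the scene too. Leave any green or purple look-alike of the punch_medium alone.

How it is judged:
On the way, in this order (a step that is already met when the one before it is completed fails the run):
1. the hold-down bar is swung up (value of joint hold_bar above 1.1 rad), for 0.2 s.
2. the die plate has been slid out from the fixture (horizontal distance between plate and fixture above 0.05 m), for 0.1 s.
At the end, for the whole second after the job is handed in: Each round punch upright (0.15 rad) on the floor of its own well; plate flat on the bay floor, along caddy y within 0.6 rad; bar over 1.1 rad; collar and square punch upright, within 25 mm of their start; all released and at rest (x of punch_small in the frame of caddy between -0.0635 and -0.0385 m and y of punch_small in the frame of caddy between 0.0365 and 0.0615 m and z of each of punch_small, punch_medium, punch_large, plate in the frame of caddy below 0.01 m and angle between each of punch_small, punch_medium, punch_large, collar, square_punch's own z axis and vertical below 0.15 rad and linear speed of each of punch_small, punch_medium, punch_large, plate, collar, square_punch below 0.02 m/s and angular speed of each of punch_small, punch_medium, punch_large, plate, collar, square_punch below 0.2 rad/s and x of punch_medium in the frame of caddy between -0.0635 and -0.0385 m and y of punch_medium in the frame of caddy between -0.0055 and 0.0195 m and x of punch_large in the frame of caddy between -0.0635 and -0.0385 m and y of punch_large in the frame of caddy between -0.0545 and -0.0295 m and x of plate in the frame of caddy between -0.0015 and 0.0545 m and y of plate in the frame of caddy between -0.018 and 0.018 m and angle between plate's own z axis and vertical below 0.08 rad and angle between the x axis of plate and the y axis of caddy, either way round below 0.6 rad and value of joint hold_bar above 1.1 rad and distance of each of collar, square_punch from where it was at the start of the episode below 0.025 m); the robot touches nothing.
It fails at once if the plate is dragged more than 15 mm while the bar is still down (under 0.8 rad) (distance of plate from where it was at the start of the episode above 0.015 m and value of joint hold_bar below 0.8 rad).
It fails at once if the collar is moved more than 25 mm or knocked over (distance of collar from where it was at the start of the episode above 0.025 m or angle between collar's own z axis and vertical above 0.5 rad).
It fails at once if the square punch is moved more than 25 mm or knocked over (distance of square_punch from where it was at the start of the episode above 0.025 m or angle between square_punch's own z axis and vertical above 0.5 rad).
It also fails if it takes over 122 s, if anything falls off the work surface, if the arm or the gripper's body presses on something with over 40 N, if the wrist force passes 120 N, or if a joint passes its speed limit or range.

## Robot

A 6-joint arm with a two-finger parallel gripper is mounted at the origin on the work surface. World frame = base frame: x ahead of the robot, y to its left, z up, the work surface at z = 0. Lengths are in m, angles in rad, forces in N, time in s.
With the tool pointing down it reaches from about 0.375 to 0.975 m from the base axis. Payload 3.8 kg.
Tool frame: the origin (TCP) lies midway between the tips of the shut fingers; the grasp point (between the pads) lies 19 mm behind it; z points along the fingers, y is the line along which they close (so a half turn about z gives the same grasp; the last joint's range is limited). The gripper opens to 88 mm and grips with 3 to 60 N. Pads are 18 mm wide; open, the fingers measure 123 mm over their backs; the gripper's body (75 mm by 187 mm) begins 45 mm behind the grasp point.
Start: joints at [1.288, 0.264, 1.604, -0, 1.274, -0.037], TCP at [0.164, 0.655, 0.239] pointing down, gripper open.
Joint ranges: [-2.63, 2.63], [-0.94, 2.18], [0.31, 2.57], [-1.31, 4.45], [0, 2.66], [-2.55, 2.55]. Speed limits (rad/s): [2.57, 2.57, 3.14, 3.14, 3.14, 3.14].

## Interface

Orientations are given as a rotation vector (axis times angle).
In Python, from cell import manip, inverse_kinematics, cams, order gives the robot as it stands. Calls block until the motion is done:
- manip.move_pose(position, orientation): joint-space move of the TCP to a pose.
- manip.move_linear(position, rate=0.15, rot=None): straight line of the TCP; rot=None keeps the orientation; rate is the mean speed in m/s.
- manip.set_joints(angles): joint-space move.
- manip.set_gripper(opening, force=None): finger opening in m; force is the grip in N (None keeps the last); returns when the fingers have stopped.
- manip.dwell(seconds).
- inverse_kinematics(position, orientation): joint angles nearest the present ones, or None.
- manip.state(): the state.
- cams.capture(name): name is "scene" or "side" or "wrist"; returns a dict with "image" (384x512x3 uint8, blue, green, red), "z_map" (384x512 float32, m along the optical axis (not along the pixel's ray), 0 where there is no reading), "intrinsics" (3x3 intrinsics, pixels), "position" and "orientation" of the camera in the world; the wrist camera has in their place "T_tool_cam" (4x4, takes a point from camera to tool coordinates, whose origin is the TCP and whose axes are the flange's). Camera axes: x right, y down, z forward; pixel columns grow to the right and rows downward; lengths in m; the calibration is good to about 2 mm. A picture is of the moment at which its call begins: read the wrist's pose just before it.
A pose or a line that the arm cannot do raises manip.IKError and nothing moves.
- order.close_job(): hands the job in; it is judged then, once.
The state is a dict: "clock": time; "joint_pos": joint angles; "joint_velocities": joint speeds; "tau": joint torques, N m; "tool_pos": TCP position; "tcp_rot": TCP orientation; "contact_force": force on the tool from outside, world axes, zero at the start; "moment": the same for the moment, N m; "gripper_width": finger opening in m; "grasp_force": force on a finger pad.
Only numpy, scipy, OpenCV 4.12 (cv2) and the standard library are available. Lean on these libraries where they do the work, as an engineer would, in place of code of your own. Each camera call takes 0.05 s, during which the arm holds its last target. There are 200 camera calls.

## Working session

There is one attempt and no reset: what is moved stays moved. The work goes in short steps, each a Python script; the robot and the scene stay as the last script left them, time stands still between calls to the robot, and variables do not carry over. Pictures are saved under pics/ and viewed, at most 14 in all, crops included, and the job is handed in when it is done.

```bash
ls; mkdir -p pics; cat > h.py <<'E'
import numpy as np, cv2
from scipy.spatial.transform import Rotation as R
from cell import manip, inverse_kinematics, cams, order
def cap(name):
    s=manip.state(); c=cams.capture(name)
    if name=="wrist":
        T=np.eye(4);T[:3,:3]=R.from_rotvec(s["tcp_rot"]).as_matrix();T[:3,3]=s["tool_pos"]
        T=T@np.array(c["T_tool_cam"])
    else:
        T=np.eye(4);o=np.array(c["orientation"])
        T[:3,:3]=o if o.shape==(3,3) else R.from_rotvec(o).as_matrix() if o.size==3 else R.from_quat(o).as_matrix()
        T[:3,3]=c["position"]
    return c,T
def cloud(c,T):
    K=np.array(c["intrinsics"]);z=c["z_map"];v,u=np.mgrid[:z.shape[0],:z.shape[1]]
    p=np.stack([(u-K[0,2])/K[0,0]*z,(v-K[1,2])/K[1,1]*z,z],-1)
    p=p@T[:3,:3].T+T[:3,3];p[z==0]=np.nan
    return p
E
python3 - <<'E'
from h import *
print(manip.state())
for n in("scene","side","wrist"):
    c,T=cap(n);cv2.imwrite(f"pics/{n}0.png",c["image"]);print(n,c["intrinsics"],c.get("orientation"),T.round(3).tolist())
    np.save(f"{n}0.npy",cloud(c,T))
E
```

```text
pics
{'clock': 0.0, 'joint_pos': array([ 1.28810091e+00,  2.64715933e-01,  1.60535385e+00, -4.69963099e-05,
        1.27371509e+00, -3.69224287e-02]), 'joint_velocities': array([ 0.00106884,  0.00090153,  0.00243679,  0.00031231, -0.00012939,
       -0.0018041 ]), 'tau': array([-3.06271031e-04, -5.02122474e+01, -3.56880069e+01,  7.26652262e-02,
        2.96928466e-02, -1.88180875e-04]), 'tool_pos': array([0.164065  , 0.65402652, 0.23742398]), 'tcp_rot': array([-0.38502931, -3.11760037,  0.00341056]), 'contact_force': array([0.19318655, 0.5969602 , 0.48980939]), 'moment': array([0.0172168 , 0.03499425, 0.03289359]), 'grasp_force': 0.0, 'gripper_width': 0.08821328548845085}
scene [[443.31969551   0.         250.15198052]
 [  0.         443.31969551 190.13276888]
 [  0.           0.           1.        ]] [-0.91720707 -2.67085696  0.83856371] [[-0.789, 0.504, -0.352, 0.88], [0.615, 0.647, -0.451, 0.437], [0.001, -0.572, -0.82, 0.799], [0.0, 0.0, 0.0, 1.0]]
side [[359.92431651   0.         260.94462988]
 [  0.         359.92431651 188.80871347]
 [  0.           0.           1.        ]] [-0.73212483  2.32469014 -1.39035077] [[-0.812, -0.257, 0.524, 0.175], [-0.583, 0.39, -0.712, 0.531], [-0.022, -0.884, -0.467, 0.402], [0.0, 0.0, 0.0, 1.0]]
wrist [[292.79976285   0.         253.1265839 ]
 [  0.         292.79976285 191.17238783]
 [  0.           0.           1.        ]] None [[0.242, 0.924, 0.297, 0.086], [0.97, -0.23, -0.076, 0.674], [-0.002, 0.306, -0.952, 0.384], [0.0, 0.0, 0.0, 1.0]]
```

View pics/scene0.png

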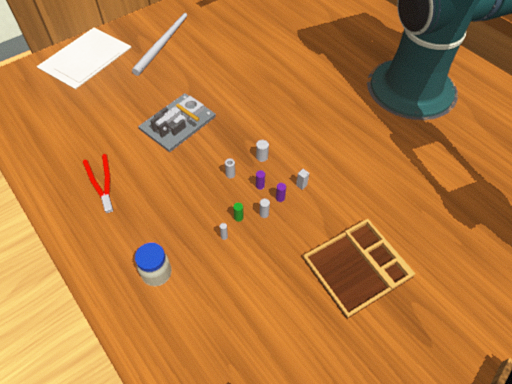

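View pics/side0.png

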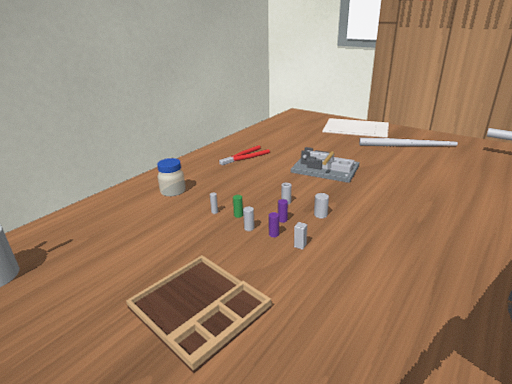

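Scene picture: the large punch is at (262,150), the medium at (264,207), the small at (223,231), the collar at (230,167) and the square punch at (302,178). The decoys are at (260,179), (281,192) and (238,211), the caddy at about (358,265) and the fixture at (177,122). I'll measure these from the depth map.

```bash
python3 - <<'E'
from h import *
p=np.load("scene0.npy");img=cv2.imread("pics/scene0.png")
ok=~np.isnan(p[...,2])
t=p[ok];b=t[(abs(t[:,2])<.01)&(t[:,0]>.2)];print("bench z",np.median(b[:,2]))
m=((p[...,2]>.038)&(p[...,2]<.052)).astype(np.uint8)
n,l,st,ce=cv2.connectedComponentsWithStats(m)
for i in range(1,n):
    if st[i,4]<15: continue
    q=p[l==i];c,s,a=cv2.minAreaRect(q[:,:2].astype(np.float32))
    top=q[q[:,2]>np.percentile(q[:,2],60)-.002]
    c2,r2=cv2.minEnclosingCircle(top[:,:2].astype(np.float32))
    print(ce[i].round(),st[i,4],"mean",top[:,:2].mean(0).round(4),"enc",np.round(c2,4),round(r2,4),"z",np.percentile(q[:,2],[5,50,95]).round(4))
# orthographic height/colour maps, scale 1mm/px
def ortho(x0,y0,w,name):
    S=3;H=np.zeros((w*S,w*S),np.float32);
    from scipy.interpolate import griddata
    g=np.mgrid[:w*S,:w*S]/S/1000; X=x0+g[0];Y=y0+g[1]
    sel=ok&(p[...,0]>x0-.02)&(p[...,0]<x0+w/1000+.02)&(p[...,1]>y0-.02)&(p[...,1]<y0+w/1000+.02)
    Z=griddata(p[sel][:,:2],p[sel][:,2],(X,Y));C=griddata(p[sel][:,:2],img[sel].astype(float),(X,Y))
    zc=np.clip(np.nan_to_num(Z)*1000*4,0,255).astype(np.uint8)
    o=np.hstack([np.nan_to_num(C).astype(np.uint8),cv2.applyColorMap(zc,cv2.COLORMAP_JET)])
    f=800/o.shape[1]; cv2.imwrite(name,cv2.resize(o,None,fx=f,fy=f)); print(name,f*S,"px per mm; row=x col=y from",x0,y0)
for nm,px in(("cad",(358,265)),("fix",(177,122))):
    c=np.nanmedian(p[px[1]-5:px[1]+6,px[0]-5:px[0]+6].reshape(-1,3),0);print(nm,c)
    ortho(round(c[0]-.13,3),round(c[1]-.13,3),260,f"pics/{nm}.png")
E
```

```text
bench z -0.0011136792122966033
[413.  88.] 290 mean [0.0513 0.0241] enc [0.0114 0.0043] 0.0695 z [0.0389 0.0452 0.0515]
[172. 117.] 356 mean [ 0.564  -0.2527] enc [ 0.5717 -0.2419] 0.0558 z [0.0395 0.0436 0.0493]
[262. 145.] 107 mean [ 0.4584 -0.0577] enc [ 0.4581 -0.0586] 0.0143 z [0.0399 0.0434 0.0457]
[230. 163.] 63 mean [ 0.5459 -0.0625] enc [ 0.5457 -0.0625] 0.0112 z [0.0391 0.0429 0.0456]
[303. 174.] 74 mean [0.4402 0.0583] enc [0.4393 0.0581] 0.012 z [0.039  0.0431 0.0458]
[260. 175.] 66 mean [0.5134 0.0031] enc [0.5131 0.003 ] 0.0103 z [0.0394 0.0433 0.0459]
[281. 187.] 65 mean [0.4998 0.0555] enc [0.4998 0.0552] 0.0101 z [0.0395 0.0433 0.0459]
[265. 203.] 77 mean [0.5527 0.0654] enc [0.5522 0.0654] 0.0103 z [0.0397 0.0435 0.0459]
[238. 207.] 70 mean [0.6003 0.0395] enc [0.6012 0.0394] 0.0098 z [0.0404 0.0435 0.0458]
[223. 226.] 40 mean [0.6513 0.0583] enc [0.6514 0.0585] 0.0063 z [0.04   0.044  0.0464]
[155. 271.] 224 mean [0.8056 0.0581] enc [0.8015 0.0422] 0.0285 z [0.0389 0.046  0.0513]
[509. 380.] 22 mean [0.4575 0.5697] enc [0.4562 0.5693] 0.0065 z [0.0384 0.0433 0.0493]
cad [0.48248595 0.2713226  0.00502658]
pics/cad.png 1.5384615384615383 px per mm; row=x col=y from 0.352 0.141
fix [ 0.56553764 -0.24316698  0.03225455]
pics/fix.png 1.5384615384615383 px per mm; row=x col=y from 0.436 -0.373
```

View pics/cad.png

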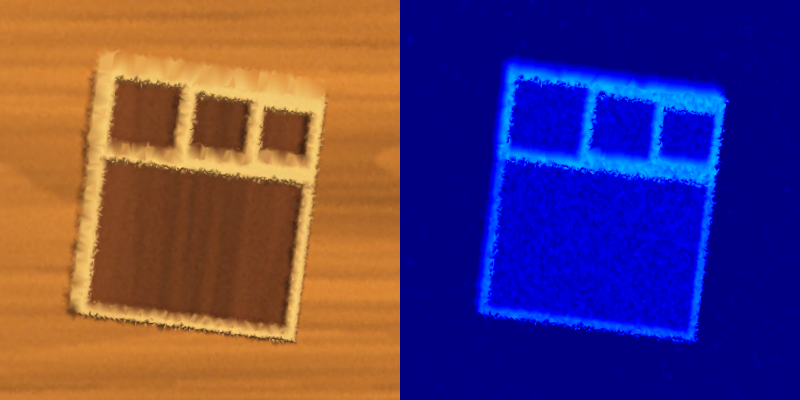

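View pics/fix.png

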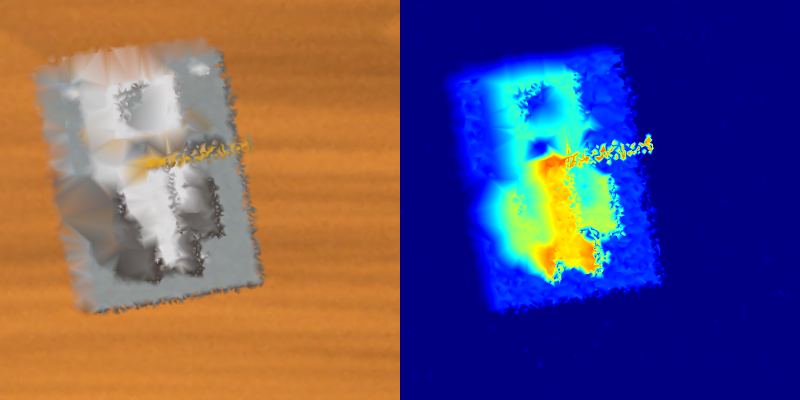

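```bash
cat >> h.py <<'E'
def rot(yaw): return (R.from_euler("z",yaw)*R.from_rotvec([0,np.pi,0])).as_rotvec()
def best_yaw(pos,yaw):
    "equivalent yaw (mod pi) with the least wrist travel that the IK can do"
    q0=manip.state()["joint_pos"];o=[]
    for k in(-1,0,1):
        q=inverse_kinematics(np.array(pos),rot(yaw+k*np.pi))
        if q is not None:o.append((abs(np.array(q)-q0).max()+.3*(abs(q[5])>2.3),yaw+k*np.pi))
    return min(o)[1]
E
python3 - <<'E'
from h import *
for n,x,y,z in(("cad",.483,.271,.17),("pun",.55,0.01,.17),("fix",.555,-.275,.15)):
    manip.move_pose([x,y,z],rot(0));manip.dwell(.2)
    c,T=cap("wrist");cv2.imwrite(f"pics/w_{n}.png",c["image"]);p=cloud(c,T);np.save(f"w_{n}.npy",p)
    b=p[...,2][abs(p[...,2])<.004];print(n,manip.state()["clock"],"bench",np.median(b))
    def rect(m,lab):
        m=cv2.morphologyEx(m.astype(np.uint8),cv2.MORPH_OPEN,np.ones((3,3)))
        k,l,st,_=cv2.connectedComponentsWithStats(m);i=1+st[1:,4].argmax()
        print(lab,cv2.minAreaRect(p[l==i][:,:2].astype(np.float32)))
    near=np.hypot(p[...,0]-x,p[...,1]-y)<.14
    if n=="cad": rect((p[...,2]>.0035)&near,"caddy")
    if n=="fix": rect((p[...,2]>.006)&(p[...,2]<.060)&near,"base+pin"); rect((p[...,2]>.007)&(p[...,2]<.016)&near,"base")
    if n=="pun":
        m=((p[...,2]>.041)&(p[...,2]<.049)).astype(np.uint8)
        k,l,st,ce=cv2.connectedComponentsWithStats(m)
        for i in range(1,k):
            if st[i,4]>40:
                q=p[l==i];cc,r=cv2.minEnclosingCircle(q[:,:2].astype(np.float32));print(ce[i].round(),st[i,4],q.mean(0).round(4),np.round(cc,4),round(r,4))
E
```

```text
cad 2.225 bench 0.0005125716678726633
caddy ((0.47135889530181885, 0.27245834469795227), (0.0478588305413723, 0.16001898050308228), 0.11785630136728287)
pun 3.525 bench 0.0004828936506101056
[308.  58.] 504 [0.4383 0.0575 0.0454] [0.4383 0.0578] 0.0121
[173.  81.] 860 [ 0.4567 -0.0584  0.0454] [ 0.4567 -0.0588] 0.0141
[301. 129.] 378 [0.4976 0.0551 0.0454] [0.4979 0.0553] 0.01
[244. 144.] 357 [0.5113 0.003  0.0454] [0.5116 0.0033] 0.0101
[ 14. 161.] 102 [ 0.5281 -0.2123  0.0467] [ 0.5288 -0.2159] 0.009
[176. 178.] 294 [ 0.5439 -0.0624  0.0449] [ 0.5442 -0.0627] 0.011
[308. 184.] 329 [0.5499 0.0648 0.0453] [0.5503 0.0652] 0.01
[  3. 234.] 141 [ 0.6036 -0.2435  0.0451] [ 0.6017 -0.2446] 0.0114
[280. 229.] 292 [0.5977 0.039  0.0452] [0.5987 0.0394] 0.0101
[296. 272.] 138 [0.6483 0.0576 0.0449] [0.6496 0.058 ] 0.007
[276. 359.] 45 [0.7709 0.0403 0.0426] [0.773  0.0399] 0.0122
fix 4.875 bench 0.0005021601542386789
base+pin ((0.5518826246261597, -0.2655739486217499), (0.15552088618278503, 0.11896665394306183), 10.377663612365723)
base ((0.552498996257782, -0.26993775367736816), (0.1553829461336136, 0.11020971089601517), 10.244773864746094)
```

View pics/w_fix.png

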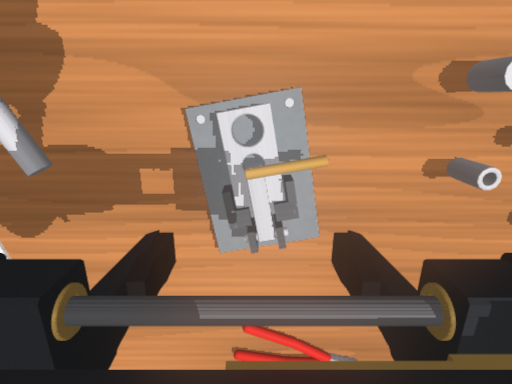

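View pics/w_pun.png

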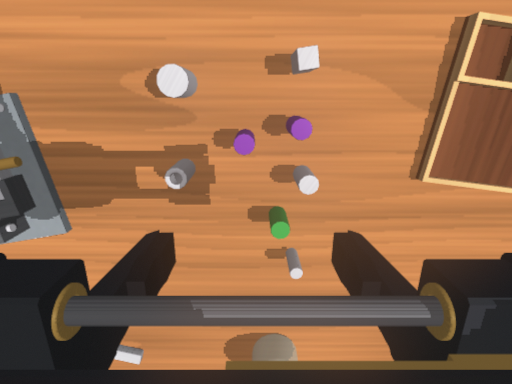

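The wrist view of the fixture shows the plate front at about (245,125), the pin running (247,174)–(327,160), and the bar down. Next I'll refit the caddy with the gripper pixels excluded.

```bash
python3 - <<'E'
from h import *
p=np.load("w_cad.npy");x,y=.483,.271
def rect(m,lab):
    m=cv2.morphologyEx(m.astype(np.uint8),cv2.MORPH_OPEN,np.ones((3,3)))
    k,l,st,_=cv2.connectedComponentsWithStats(m);i=1+st[1:,4].argmax()
    print(lab,cv2.minAreaRect(p[l==i][:,:2].astype(np.float32)))
near=np.hypot(p[...,0]-x,p[...,1]-y)<.14
rect((p[...,2]>.0035)&(p[...,2]<.03)&near,"caddy")
p=np.load("w_fix.npy");yaw=np.radians(10.24);o=np.array([.5353,-.2730])
f=(p[...,:2]-o)@np.array([[np.cos(yaw),-np.sin(yaw)],[np.sin(yaw),np.cos(yaw)]])*1000;z=p[...,2]*1000
m=(abs(z-28)<3)&(f[...,0]<-10)&(f[...,0]>-70)&(abs(f[...,1])<40)
print("plate front x,y range",np.percentile(f[m],[1,99],0))
m=(z>42)&(z<55)&(f[...,1]>15)&(f[...,1]<80)&(abs(f[...,0]-4)<20)
q=f[m];print("pin med x,y range,z",np.median(q[:,0]),np.percentile(q[:,1],[1,99]),np.percentile(z[m],[50,95]))
E
```

```text
caddy ((0.4857674241065979, 0.27342382073402405), (0.14236316084861755, 0.16107410192489624), 82.85231018066406)
plate front x,y range [[-51.07657571 -24.06615862]
 [-10.4065076   23.2764002 ]]
pin med x,y range,z 2.8501909076127685 [15.56127471 63.46565918] [49.90284174 51.58049448]
```

```bash
cat >> h.py <<'E'
def frame(o,yaw): return lambda x,y,z: np.array([o[0]+x*np.cos(yaw)-y*np.sin(yaw),o[1]+x*np.sin(yaw)+y*np.cos(yaw),z])
FY=np.radians(10.24);F=frame((.5353,-.2730),FY)
CY=np.radians(-7.15);C=frame((.4858,.2734),CY)
def rep(t):
    s=manip.state();print(t,"t%.1f"%s["clock"],"w%.4f"%s["gripper_width"],"g%.1f"%s["grasp_force"],s["tool_pos"].round(4),"F",s["contact_force"].round(1))
E
python3 - <<'E'
from h import *
py=.050;g=.019
yw=best_yaw(F(.004,py,.12),FY+np.pi/2)
manip.set_gripper(.034)
manip.move_pose(F(.0035,py,.12),rot(yw))
manip.move_linear(F(.0035,py,.044-g),rate=.1);rep("at pin")
manip.set_gripper(0,force=25);rep("gripped")
a0=np.arctan2(.008,.066);r=np.hypot(.066,.008)
for a in np.linspace(0,1.57,10)[1:]:
    manip.move_linear(F(.0695-r*np.cos(a0+a),py,.036+r*np.sin(a0+a)-g),rate=.06)
rep("up")
manip.dwell(.3)
manip.set_gripper(.034);rep("open")
p=manip.state()["tool_pos"];manip.move_linear([p[0],p[1],.19]);rep("clear")
c,T=cap("scene");cv2.imwrite("pics/s1.png",cv2.resize(c["image"][60:200,80:330],None,fx=3,fy=3))
E
```

```text
at pin t8.2 w0.0337 g0.0 [ 0.5306 -0.2235  0.0257] F [ 0.3 -0.6 -0.4]
gripped t8.7 w0.0085 g24.6 [ 0.5305 -0.2233  0.0255] F [1.8 0.2 1. ]
up t11.8 w0.0075 g25.5 [ 0.5993 -0.2103  0.0802] F [-0.8 -5.1 -9.6]
open t12.6 w0.0341 g0.0 [ 0.603  -0.21    0.0836] F [ 0.6 -0.1 -0.2]
clear t13.5 w0.0343 g0.0 [ 0.6023 -0.2097  0.1889] F [-0.2 -0.9  0.1]
```

View pics/s1.png

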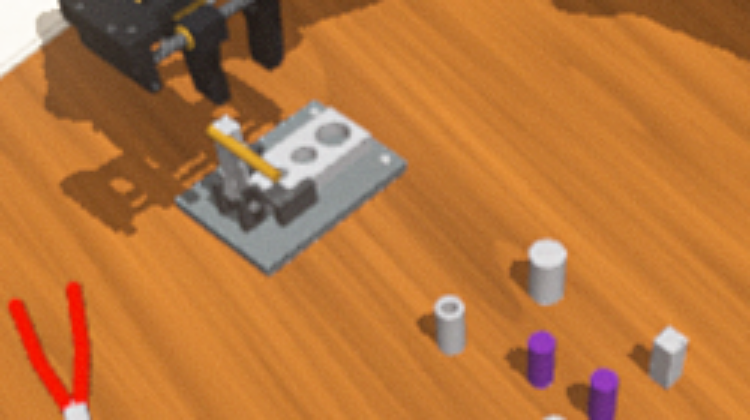

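The bar stands upright in the crop, at about (230,160). Next is the plate.

```bash
python3 - <<'E'
from h import *
gx=-.006;z=.0175
yw=best_yaw(F(gx,0,.19),FY)
manip.move_pose(F(gx,-.0003,.17),rot(yw))
manip.set_gripper(.066)
manip.move_linear(F(gx,-.0003,z),rate=.12);rep("at plate")
manip.set_gripper(.03,force=50);rep("grip")
manip.move_linear(F(gx-.058,-.0003,z),rate=.06);rep("slid");manip.dwell(.2)
manip.move_linear(F(gx-.058,-.0003,.15),rate=.15);rep("lifted")
c,T=cap("scene");cv2.imwrite("pics/s2.png",cv2.resize(c["image"][40:200,100:340],None,fx=3,fy=3))
E
```

```text
at plate t16.9 w0.0662 g0.0 [ 0.5303 -0.2748  0.0185] F [0.3 0.2 0.1]
grip t17.3 w0.0474 g50.0 [ 0.5299 -0.2747  0.0181] F [-0.6 -0.1  2.5]
slid t18.4 w0.0477 g50.0 [ 0.4722 -0.2851  0.018 ] F [2.6 0.8 6.5]
lifted t19.6 w0.0476 g50.0 [ 0.471  -0.2839  0.1482] F [-0.8  0.4 -4.1]
```

View pics/s2.png

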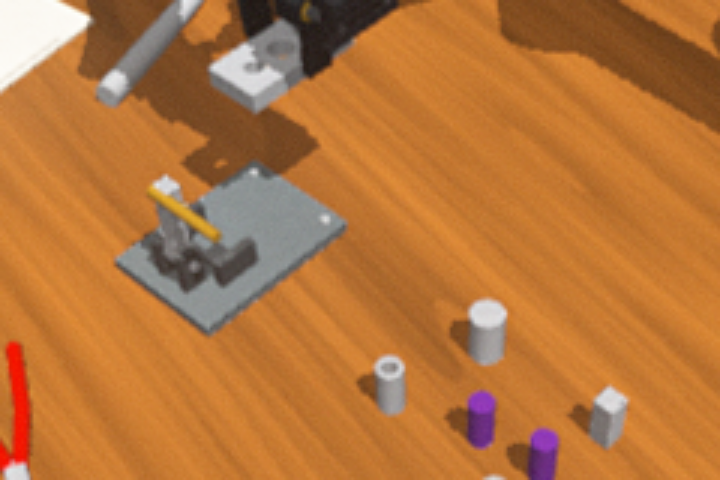

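```bash
python3 - <<'E'
from h import *
yw=FY
s=manip.state();tx=R.from_rotvec(s["tcp_rot"]).as_matrix()[:,0]  # tool x = -(cos yaw, sin yaw)
yw=np.arctan2(-tx[1],-tx[0])
c0=C(.0265,0,.12);y2=best_yaw(c0,CY+np.pi/2)
d=FY+y2-yw;off=.006*np.array([np.cos(d),np.sin(d),0])
t=c0-off;print("yaw",yw,y2,"tcp caddy target",t)
manip.move_pose(t,rot(y2));rep("above")
t[2]=.035;manip.move_linear(t,rate=.12)
c,T=cap("side");cv2.imwrite("pics/s3.png",cv2.resize(c["image"][220:384,60:340],None,fx=2.5,fy=2.5))
for z in(.020,.0165,.0145,.0130,.0122):
    t[2]=z;manip.move_linear(t,rate=.05);rep("z%.4f"%z)
    if manip.state()["contact_force"][2]>6:break
E
```

```text
yaw -2.962885764688145 -1.6955873683124911 tcp caddy target [0.51134721 0.26414826 0.12      ]
above t21.7 w0.0471 g50.0 [0.5118 0.2633 0.1201] F [ 0.8 -1.1 -3.8]
z0.0200 t23.0 w0.0469 g50.0 [0.5108 0.2639 0.0194] F [ 0.3  0.3 -4.1]
z0.0165 t23.3 w0.0471 g50.0 [0.5112 0.2641 0.0163] F [-0.4  0.2 -4. ]
z0.0145 t23.5 w0.0472 g50.0 [0.5112 0.2641 0.0144] F [-0.1 -0.3 -4.7]
z0.0130 t23.8 w0.0474 g50.0 [0.5112 0.2641 0.0129] F [-1.4 -1.6 -3.8]
z0.0122 t24.0 w0.0472 g50.0 [0.5115 0.2642 0.0123] F [ 0.4 -0.3 -4.4]
```

View pics/s3.png

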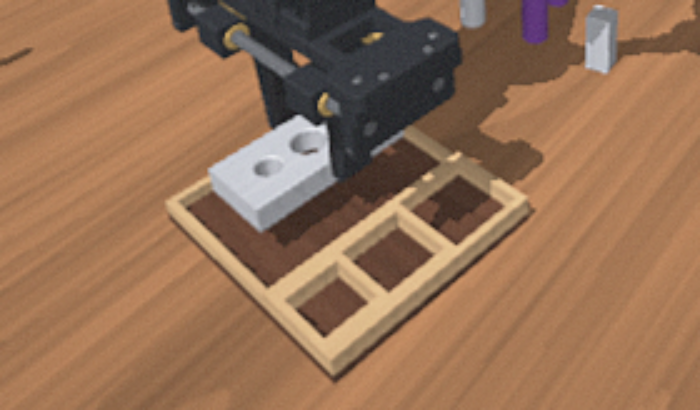

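The plate is lined up over the bay and inside the rims. I'll lower it the last bit and release it.

```bash
python3 - <<'E'
from h import *
t=np.array([0.51134721,0.26414826,0])
for z in(.0116,.011,.0104,.0098):
    t[2]=z;manip.move_linear(t,rate=.05);rep("z%.4f"%z)
    if manip.state()["contact_force"][2]>3:break
manip.set_gripper(.054);rep("rel")
manip.dwell(.2)
t[2]=.15;manip.move_linear(t,rate=.15);rep("up")
c,T=cap("wrist");p=cloud(c,T);cv2.imwrite("pics/w2.png",c["image"])
f=p[...,:2]-np.array([.4858,.2734]);cc,ss=np.cos(CY),np.sin(CY)
f=f@np.array([[cc,-ss],[ss,cc]])*1000;z=p[...,2]*1000
m=(z>19)&(z<26)&(f[...,0]>-12)&(f[...,0]<75)&(abs(f[...,1])<70)
print(cv2.minAreaRect(f[m].astype(np.float32)),np.percentile(z[m],[5,50,95]))
E
```

```text
z0.0116 t24.3 w0.0474 g50.0 [0.5115 0.2642 0.0121] F [-2.  -1.7  1.7]
z0.0110 t24.5 w0.0473 g50.0 [0.5115 0.2642 0.0121] F [-3.6 -1.7  6.8]
rel t24.9 w0.0541 g0.0 [0.5117 0.2643 0.0111] F [ 0.3 -0.7  0.1]
up t26.1 w0.0538 g0.0 [0.5105 0.2638 0.1489] F [-0.1  0.9  0.1]
((26.69403839111328, 0.38986968994140625), (48.13117980957031, 103.85104370117188), 0.05446673184633255) [21.29074796 22.50560668 23.64068823]
```

View pics/w2.png

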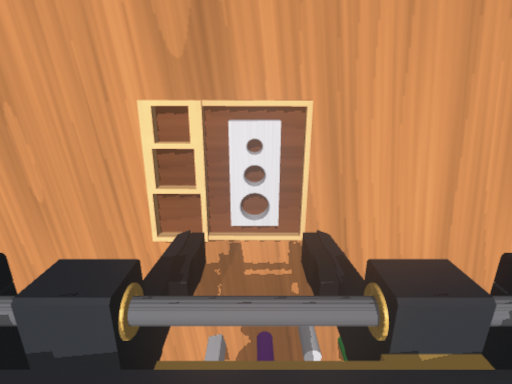

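The plate is seated at caddy (26.7, 0.4) mm with its top at 22 mm. Now the punches.

```bash
python3 - <<'E'
from h import *
L=[("large",.4574,-.0588,.048,.028,-.042),("medium",.5511,.0652,.040,.020,.007),("small",.6504,.058,.034,.014,.049)]
pz=.015
for n,x,y,op,d,wy in L:
    y1=best_yaw([x,y,.12],0.)
    manip.move_pose([x,y,.12],rot(y1));manip.set_gripper(op)
    manip.move_linear([x,y,pz],rate=.15)
    manip.set_gripper(0,force=30);rep(n+" grip")
    if abs(manip.state()["gripper_width"]-d)>.004: print("BAD");break
    pzr=manip.state()["tool_pos"][2]
    manip.move_linear([x,y,.12],rate=.2)
    t=C(-.051,wy,.12);y2=best_yaw(t,CY)if 0 else best_yaw(t,CY+np.pi/2)
    manip.move_pose(t,rot(y2))
    t[2]=.030;manip.move_linear(t,rate=.15)
    z=.0235
    while z>pz+.003:
        t[2]=z;manip.move_linear(t,rate=.05)
        if manip.state()["contact_force"][2]>2.5:break
        z-=.0007
    rep(n+" down")
    manip.set_gripper(d+.012);manip.dwell(.1)
    t[2]=.12;manip.move_linear(t,rate=.15)
rep("end")
p=C(-.02,0,.2);manip.move_pose(p,rot(best_yaw(p,0.)));manip.dwell(.2)
c,T=cap("wrist");cv2.imwrite("pics/w3.png",c["image"]);p=cloud(c,T)
f=(p[...,:2]-np.array([.4858,.2734]))@R.from_euler("z",CY).as_matrix()[:2,:2]*1000;z=p[...,2]*1000
m=((z>46)&(z<58)&(abs(f[...,0])<80)&(abs(f[...,1])<75)).astype(np.uint8)
k,l,st,ce=cv2.connectedComponentsWithStats(m)
for i in range(1,k):
    if st[i,4]>20:print(ce[i].round(),f[l==i].mean(0).round(1),np.median(z[l==i]),z[l==i].std())
c,T=cap("scene");cv2.imwrite("pics/s4.png",c["image"])
E
```

```text
large grip t29.0 w0.0270 g30.0 [ 0.4582 -0.0591  0.0159] F [-0.2 -0.   5.8]
large down t32.6 w0.0274 g30.0 [0.43   0.2381 0.0219] F [-2.  -1.1  5.7]
medium grip t36.4 w0.0189 g30.0 [0.552  0.0652 0.016 ] F [-1.  -0.2  4.5]
medium down t39.9 w0.0195 g30.0 [0.4362 0.2868 0.022 ] F [-1.7 -1.5  5.4]
small grip t43.9 w0.0131 g29.9 [0.6513 0.058  0.0161] F [-0.1 -0.3  3.9]
small down t47.7 w0.0128 g29.9 [0.4415 0.3286 0.0221] F [-1.3 -0.7  5.7]
end t49.0 w0.0262 g0.0 [0.4407 0.328  0.1192] F [-0.3 -0.3 -0.8]
[206. 198.] [-50.2  46.7] 51.53234181271432 1.2782537596089245
[244. 203.] [-50.4   5.4] 51.54634085539189 1.1589239382843652
[289. 209.] [-50.5 -43.4] 51.61972513851942 1.0512156802726313
```

View pics/s4.png

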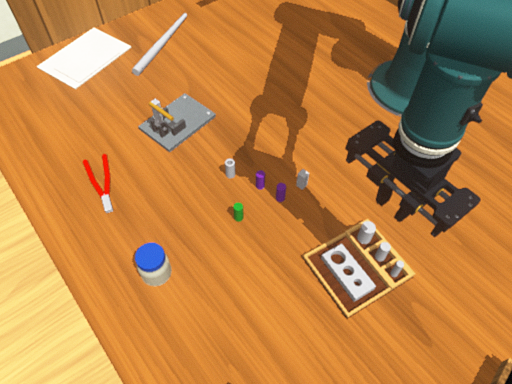

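View pics/w3.png

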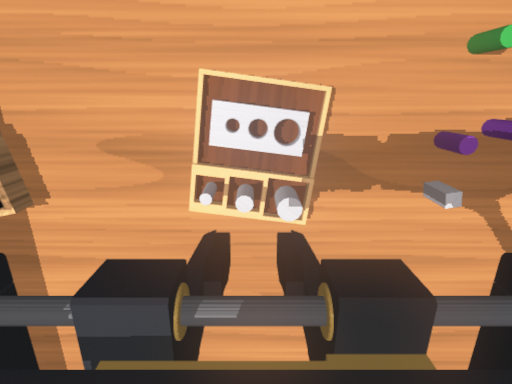

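All three punches stand upright in their wells with tops at about 51 mm. The plate is in the bay, the bar is up, and the collar and square punch haven't moved.

```bash
python3 - <<'E'
from h import *
manip.dwell(.5);print(order.close_job())
E
```

```text
the job is handed in; nothing more can be done
None
```

The job is handed in: each round punch stands in its own well, the plate lies flat in the bay, the bar is up, and the collar and square punch were left alone; the hand-in returned no verdict, so this rests on my final camera check.

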